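Reload the bitters caddy in mirrored order

TASK

Move the four bitters bottles from the wooden stock crate into the brass-railed serving caddy, one to a bay and in the reverse order: the caddy will be turned round to face the guests, so the bottle that now stands farthest left in the crate must stand farthest right in the caddy, and so on along the row. Keep every bottle upright and set it gently on the floor of its bay; do not push the jigger, the wine stopper or the candle about.

Things in the scene. Friction and masses are not known exactly. Their poses are not given: they have to be found in the camera images.
- brown_bottle: brown bitters bottle with a black cap, 44 mm in diameter, 105 mm tall; grip the straight body, 34 to 65 mm above its base. Stands in the crate; any like it on the back tray is not meant. Origin at the centre of its underside, z up through the cap.
- green_bottle: dark green bitters bottle with a tan cap, 47 mm in diameter, 120 mm tall; grip the straight body, 34 to 74 mm above its base. Stands in the crate; any like it on the back tray is not meant. Origin at the centre of its underside, z up through the cap.
- red_bottle: dark red bitters bottle with a black cap, 42 mm in diameter, 95 mm tall; grip the straight body, 34 to 58 mm above its base. Stands in the crate; any like it on the back tray is not meant. Origin at the centre of its underside, z up through the cap.
- white_bottle: white stoneware bitters bottle with two copper bands and a brass dasher top, 44 mm in diameter, 110 mm tall; grip the straight body, 34 to 60 mm above its base. Stands in the crate; any like it on the back tray is not meant. Origin at the centre of its underside, z up through the cap.
- stock_crate: light-wood bottle crate, 78 x 296 mm, walls 34 mm high, dividers 31 mm; holds the four bottles in a row, in any order, at the start. Four 66 mm square bays, centres at y = 0.108, 0.036, -0.036, -0.108 m; bay floors 12 mm up. Fixed. Origin: centre of underside; x away from the robot, y to its left (yaw within 0.16 rad). Left or right of the caddy.
- serving_caddy: dark wood caddy, 90 x 306 mm (346 over its low brass end handles), green pads, brass rail round and between the bays, top 29 mm up (posts 37 mm); empty. Four 66 mm square bays, centres at y = 0.108, 0.036, -0.036, -0.108 m; bay floors 12 mm up. Fixed. Origin: centre of underside; x away from the robot, y to its left (yaw within 0.16 rad). Left or right of the crate.
- jigger: steel double-cone jigger, 43 mm in diameter, 84 mm tall, behind the racks; to be left alone. Origin at the centre of its underside.
- stopper: beige wine stopper standing on its cap, 34 mm in diameter, 45 mm tall, alone behind the racks; to be left alone. Origin at the centre of its underside.
- candle: candle in a clear glass, 72 mm in diameter, 71 mm tall, behind the racks; to be left alone. Origin at the centre of its underside.
Not all that is in view belongs to the job. What is shaped like the green_bottle but blue is not meant. Leave any purple look-alike of the brown_bottle alone.

How it is judged:
By the outcome, as a careful person would: the job done as asked, in the order asked, and still so for the second after the job is handed in, with the robot touching nothing.
It also fails if it takes over 93 s, if anything falls off the work surface, if the arm or the gripper's body presses on something with over 40 N, if the wrist force passes 120 N, or if a joint passes its speed limit or range.

ROBOT

A 7-joint arm with a two-finger parallel gripper is mounted at the origin on a cart in front of the work surface, level with it; the furniture and walls round the work are solid. World frame = base frame: x ahead of the robot, y to its left, z up, the work surface at z = 0. Lengths are in m, angles in rad, forces in N, time in s.
With the tool pointing down it reaches from about 0.35 to 0.9 m from the base axis. Payload 8.1 kg.
Tool frame: the origin (TCP) lies midway between the tips of the shut fingers; the grasp point (between the pads) lies 19 mm behind it; z points along the fingers, y is the line along which they close (so a half turn about z gives the same grasp; the last joint's range is limited). The gripper opens to 92 mm and grips with 3 to 60 N. Pads are 19 mm wide; open, the fingers measure 130 mm over their backs; the gripper's body (75 mm by 190 mm) begins 47 mm behind the grasp point.
Start: joints at [1.151, 0.434, 0.025, 1.573, -0.012, 1.134, -0.075], TCP at [0.195, -0.594, 0.227] pointing down, gripper open.
Joint ranges: [-2.62, 2.62], [-0.44, 2.09], [-1.27, 1.32], [0.08, 2.57], [-1.32, 4.46], [0.12, 2], [-2.74, 2.74]. Speed limits (rad/s): [2.22, 2.22, 3.01, 3.01, 3.14, 3.14, 3.14].

INTERFACE

Orientations are given as a rotation vector (axis times angle).
In Python, from cell import arm gives the robot as it stands.
- The arm moves only by the tool carry_out, never from a script. Its arguments are lists of equal length, an entry for each row: "claw": the finger opening in cm, from 0 to 9.18; "delta_pos": the shift along the tool's x, y, z in cm, a list of three; "angular": the turn, a rotation vector about the tool's x, y, z in rad, a list of three. In form: {"claw": [claw, ...], "delta_pos": [[dx, dy, dz], ...], "angular": [[ax, ay, az], ...]}. A call has 1 to 20 rows; each row shifts and turns the commanded pose from where the row before left it, along the tool's axes as they then stand; what a row does not reach is not made up. A row lasts 1/10 s, in which the tool goes at most 50 mm and 8.59 degrees, less where a joint would pass 70% of its speed; a pose out of reach is approached as far as the arm can. A call with a gripper value outside its range is refused whole. The fingers move at their own pace and stop on an object; "force" is the grip in N (left out, the last holds). Time passes only in rows, so rows that do not move let the fingers close. It gives the time, the measured TCP pose, the force, the opening and the grip force at its end, in the units of the state.
- arm.observe(): the state, without advancing time (a new reading comes with each control period).
- arm.get_image(name): name is "side" or "top" or "wrist"; returns a dict with "frame" (400x640x3 uint8, red, green, blue), "mtx" (3x3 intrinsics, pixels), "dist" ([k1, k2, p1, p2, k3] as OpenCV has them; the pictures are not rectified), "T" (4x4, takes a point from camera to world coordinates). Camera axes: x right, y down, z forward; pixel columns grow to the right and rows downward; lengths in m; the calibration is good to about 2 mm. A picture is of the moment at which its call begins. There is no depth.
- arm.sign_off(): hands the job in; it is judged then, once.
Trained networks look in a picture, given as the dict that the camera call returned (one of the last four; its "shot" number tells which), for a name from the list of things; names that differ only in an ending like _2 or _b are one class to them, and where a whole thing is asked for, a point or a joint stands for the part that bears it (a point fixed in the world has none). Each returns a list of dicts, best first, with "conf" (0 to 1); they miss things now and then, are a little off and sometimes report something else, mostly with a low value. They report only what shows in the picture. A call takes as long as a camera call. They do not tell look-alikes from the thing itself.
- arm.look_for(label, picture): "centre" ([column, row] as shares, 0 to 1, of the picture: columns of its width, rows of its height, amid what is visible of it).
- arm.trace(label, picture): "region" (400x640 bool, what is visible of it) and "centre" ([column, row] as shares, 0 to 1, of the picture: columns of its width, rows of its height, amid what is visible of it).
- arm.place_of(label, picture): "centre" ([column, row] as shares, 0 to 1, of the picture: columns of its width, rows of its height: a listed point, or the origin of a listed thing).
The state is a dict: "clock": time; "joints": joint angles; "dq": joint speeds; "joint_efforts": joint torques, N m; "position": TCP position; "ee_rot": TCP orientation; "force": force on the tool from outside, world axes, zero at the start; "ft_torque": the same for the moment, N m; "width": opening from 0.0 (shut) to 1.0 (fully open); "gripper_force": force on a finger pad.
Only numpy, scipy, OpenCV 4.12 (cv2) and the standard library are available. Lean on these libraries where they do the work, as an engineer would, in place of code of your own. Each camera call takes 0.05 s, during which the arm holds its last target. There are 200 camera calls.

## Working session

There is one attempt and no reset: what is moved stays moved. The work goes in short steps, Python scripts to look and compute and a tool call to move; the robot and the scene stay as the last step left them, time stands still between calls to the robot, and variables do not carry over. Pictures are saved under pics/ and viewed, at most 14 in all, crops included, and the job is handed in when it is done.

Besides the shell and the picture viewer there is one more tool, called after "Emit:" as a command line: name --argument value ..., lists and objects as JSON in quotes. carry_out: Moves the arm, as the interface text tells. Its arguments: {"type":"object","properties":{"claw":{"type":"array","items":{"type":"number"}},"delta_pos":{"type":"array","items":{"type":"array","items":{"type":"number"}}},"angular":{"type":"array","items":{"type":"array","items":{"type":"number"}}},"force":{"type":"number"}},"required":["claw","delta_pos","angular"]}

```bash
mkdir -p pics; ls; python3 - <<'E'
from cell import arm
import cv2,pickle
s=arm.observe(); print({k:s[k] for k in('clock','position','ee_rot','width','force')})
P={}
for n in('top','side'):
    p=arm.get_image(n); cv2.imwrite(f'pics/{n}0.png',p['frame'][:,:,::-1])
    print(n,p['T'].round(3).tolist(),p['mtx'].round(1).tolist(),p['dist'])
    for l in('brown_bottle','green_bottle','red_bottle','white_bottle','stock_crate','serving_caddy','jigger','stopper','candle'):
        print(l,[(round(d['conf'],2),round(d['centre'][0]*640,1),round(d['centre'][1]*400,1)) for d in arm.place_of(l,p)])
E
```

```text
pics
{'clock': 0.0, 'position': array([ 0.19451086, -0.59342718,  0.22594351]), 'ee_rot': array([-3.10076047e+00, -4.95321970e-01,  6.19991364e-04]), 'width': 0.9971963378893008, 'force': array([ 0.45643395, -0.9156529 ,  1.27967479])}
top [[0.027, -0.996, 0.086, 0.428], [-1.0, -0.027, -0.004, -0.036], [0.007, -0.086, -0.996, 1.323], [0.0, 0.0, 0.0, 1.0]] [[484.1, 0.0, 316.8], [0.0, 484.1, 204.2], [0.0, 0.0, 1.0]] [0.02756369 0.         0.         0.         0.        ]
brown_bottle [(0.82, 419.3, 246.8)]
green_bottle [(0.59, 372.9, 282.6), (0.51, 364.2, 242.6)]
red_bottle [(0.71, 338.9, 243.8)]
white_bottle [(0.67, 394.6, 246.4)]
stock_crate [(0.61, 376.8, 244.0), (0.21, 283.1, 158.8)]
serving_caddy [(0.83, 242.9, 231.1), (0.21, 363.0, 244.8)]
jigger [(0.6, 303.6, 156.8)]
stopper [(0.61, 283.1, 159.5), (0.23, 361.8, 244.0)]
candle [(0.68, 339.2, 147.0)]
side [[-0.808, -0.254, 0.531, 0.03], [-0.589, 0.338, -0.734, 0.656], [0.007, -0.906, -0.423, 0.44], [0.0, 0.0, 0.0, 1.0]] [[392.1, 0.0, 324.4], [0.0, 392.1, 198.9], [0.0, 0.0, 1.0]] [-0.00801065  0.          0.          0.          0.        ]
brown_bottle [(0.85, 413.6, 179.4), (0.69, 449.6, 194.0)]
green_bottle [(0.9, 431.8, 211.4), (0.71, 384.9, 199.6)]
red_bottle [(0.61, 373.0, 210.5)]
white_bottle [(0.59, 402.7, 190.2)]
stock_crate [(0.78, 394.2, 199.0)]
serving_caddy [(0.59, 289.9, 258.7)]
jigger [(0.7, 274.5, 201.8), (0.44, 261.4, 210.4)]
stopper [(0.73, 258.9, 213.1), (0.46, 383.8, 200.8)]
candle [(0.62, 289.0, 187.6), (0.3, 273.2, 204.8)]
```

View pics/top0.png

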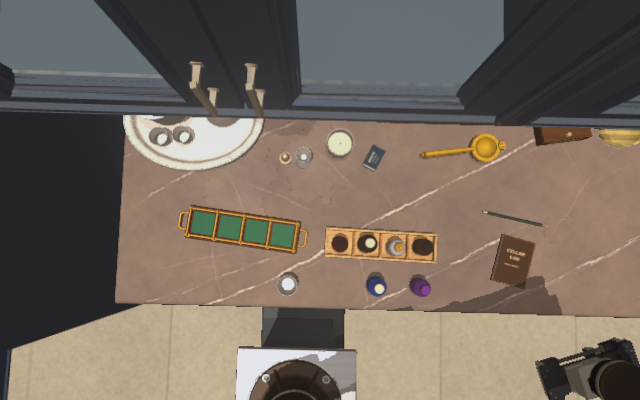

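View pics/side0.png

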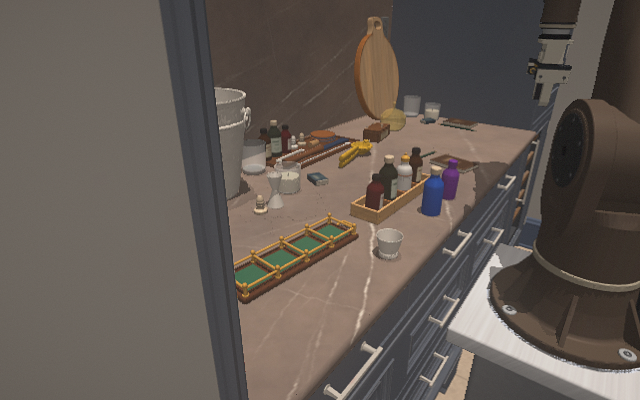

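```bash
cat > h.py <<'E'
import numpy as np,cv2
from cell import arm
def world(p,uv,z):
    n=cv2.undistortPoints(np.array([[uv]],float),p['mtx'],p['dist'])[0,0]
    d=p['T'][:3,:3]@[n[0],n[1],1]; o=p['T'][:3,3]
    return o+d*(z-o[2])/d[2]
def pix(p,X):
    T=np.linalg.inv(p['T']); r=cv2.Rodrigues(T[:3,:3])[0]
    return cv2.projectPoints(np.array(X,float).reshape(-1,1,3),r,T[:3,3],p['mtx'],p['dist'])[0][:,0]
E
python3 - <<'E'
from h import *
a=arm.get_image('top');b=arm.get_image('side')
for l,z in dict(brown_bottle=.012,green_bottle=.012,red_bottle=.012,white_bottle=.012,stock_crate=0,serving_caddy=0,jigger=0,stopper=0,candle=0).items():
    for n,p in(('top',a),('side',b)):
        for d in arm.place_of(l,p):
            if d['conf']>.4: print(l,n,round(d['conf'],2),world(p,(d['centre'][0]*640,d['centre'][1]*400),z).round(4)[:2])
for l in('stock_crate','serving_caddy'):
    for d in arm.trace(l,a)[:1]:
        m=d['region'].astype(np.uint8); c=np.argwhere(m)[:,::-1].astype(np.float32)
        print(l,d['conf'],m.sum(),cv2.minAreaRect(c))
E
```

```text
brown_bottle top 0.71 [ 0.3314 -0.3136]
brown_bottle top 0.63 [ 0.4347 -0.3249]
brown_bottle side 0.91 [ 0.3295 -0.3157]
brown_bottle side 0.86 [ 0.4264 -0.3165]
green_bottle top 0.64 [ 0.4365 -0.1736]
green_bottle top 0.62 [ 0.337  -0.1973]
green_bottle side 0.94 [ 0.3162 -0.1739]
green_bottle side 0.65 [ 0.4333 -0.1658]
red_bottle top 0.8 [ 0.4385 -0.1002]
red_bottle side 0.84 [ 0.4395 -0.103 ]
white_bottle top 0.49 [ 0.4274 -0.254 ]
white_bottle side 0.63 [ 0.4291 -0.2581]
stock_crate top 0.78 [ 0.4343 -0.2122]
stock_crate side 0.61 [ 0.4229 -0.2221]
serving_caddy top 0.72 [0.4681 0.1591]
serving_caddy side 0.75 [0.4675 0.1548]
serving_caddy side 0.55 [ 0.4488 -0.1245]
serving_caddy side 0.41 [0.6611 0.0586]
jigger top 0.71 [ 0.6649 -0.0054]
jigger top 0.71 [ 0.4379 -0.1045]
jigger side 0.64 [ 0.6709 -0.0078]
stopper top 0.69 [0.6624 0.0451]
stopper side 0.45 [0.6628 0.0511]
candle top 0.86 [ 0.7033 -0.0989]
candle side 0.66 [ 0.7132 -0.1021]
candle side 0.47 [ 0.4544 -0.3681]
candle side 0.45 [0.4708 0.1547]
stock_crate 0.89 2375 ((380.6117858886719, 245.13671875), (114.23455810546875, 31.14398956298828), 3.4336304664611816)
serving_caddy 0.68 3915 ((242.17018127441406, 229.38829040527344), (129.4011688232422, 34.24405288696289), 8.702223777770996)
```

The top view shows the caddy at about (243,231) and the crate at about (380,245). In the crate, left to right, are red, green, white and brown. A blue bottle (376,286), a purple bottle (421,287) and a cup (288,284) stand in front. The side view agrees. I'll refine the positions next.

```bash
python3 - <<'E'
from h import *
from scipy.optimize import least_squares
a=arm.get_image('top'); f=a['frame']
hsv=cv2.cvtColor(f,cv2.COLOR_RGB2HSV)
m=((hsv[:,:,0]>50)&(hsv[:,:,0]<90)&(hsv[:,:,1]>80)).astype(np.uint8); m[:,310:]=0;m[:200]=0;m[260:]=0
n,_,st,c=cv2.connectedComponentsWithStats(m)
W=[]
for s,k in zip(st[1:],c[1:]):
    if s[4]>150: W.append(world(a,k,.012)[:2]); print(s.tolist(),W[-1].round(4))
W=np.array(sorted(W,key=lambda w:-w[1]))
print('caddy',W.mean(0),'yaw',np.arctan2(-(W[0]-W[3])[0],(W[0]-W[3])[1]),np.diff(W,axis=0).round(4).tolist())
# crate wood
m=((hsv[:,:,0]>8)&(hsv[:,:,0]<22)&(hsv[:,:,1]>80)&(hsv[:,:,2]>150)).astype(np.uint8); m[:,:318]=0;m[:,445:]=0;m[:220]=0;m[270:]=0
r=cv2.minAreaRect(np.argwhere(m)[:,::-1].astype(np.float32)); 
B=np.array([world(a,q,.034)[:2] for q in cv2.boxPoints(r)]);print('crate',r,B.round(4).tolist(),B.mean(0))
# overlay
def rack(im,x,y,w,hx,hy,z):
    R=np.array([[np.cos(w),-np.sin(w)],[np.sin(w),np.cos(w)]])
    q=[np.r_[[x,y]+R@v,z] for v in([hx,hy],[hx,-hy],[-hx,-hy],[-hx,hy])]
    cv2.polylines(im,[np.round((pix(a,q)*5+2)).astype(int)],True,(255,0,255),1)
im=cv2.resize(f,None,fx=5,fy=5,interpolation=cv2.INTER_CUBIC)
cv2.imwrite('pics/crate.png',im[1100:1510,1590:2250,::-1])
cv2.imwrite('pics/caddy.png',im[1000:1300,870:1570,::-1])
E
```

```text
[191, 212, 24, 23, 427] [0.4823 0.2646]
[218, 216, 23, 23, 412] [0.4737 0.1929]
[245, 220, 23, 23, 408] [0.4647 0.1211]
[271, 224, 23, 23, 402] [0.4561 0.0497]
caddy [0.46921338 0.15708012] yaw -0.12165995257605372 [[-0.0086, -0.0718], [-0.009, -0.0718], [-0.0087, -0.0714]]
crate ((380.87420654296875, 239.7670135498047), (112.24773406982422, 42.138309478759766), 2.602562189102173) [[0.3963, -0.0645], [0.5081, -0.0668], [0.5026, -0.3659], [0.3911, -0.3613]] [ 0.44953479 -0.21462403]
```

View pics/crate.png

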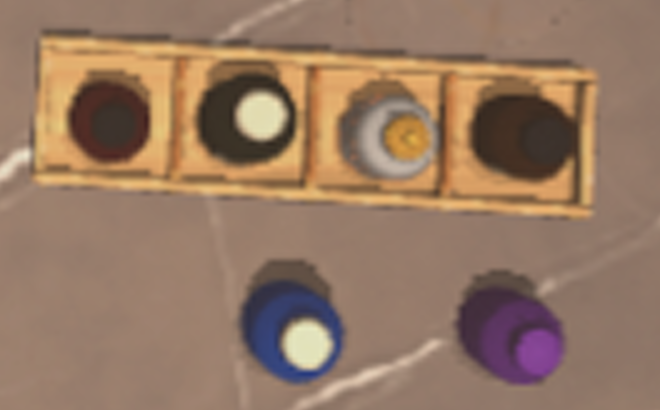

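The crop shows the cap centres (crop pixels): red (115,124), green (264,114), white (408,137), brown (547,137), blue (307,345), purple (538,352). The crate corners are at (42,35), (596,72), (592,213) and (36,180).

```bash
python3 - <<'E'
from h import *
a=arm.get_image('top')
g=lambda u,v:(318+(u+.5)/5-.5,220+(v+.5)/5-.5)
for n,u,v,z in(('red',115,124,.107),('green',264,114,.132),('white',408,137,.122),('brown',547,137,.117),('blue',307,345,.12),('purple',538,352,.105)):
    print(n,world(a,g(u,v),z).round(4))
C=np.array([world(a,g(*q),.034)[:2] for q in((42,35),(596,72),(592,213),(36,180))])
print(C.round(4).tolist(),C.mean(0)); d=C[0]-C[1]+C[3]-C[2]; w=np.arctan2(-d[0],d[1]); print('yaw',w)
c=C.mean(0)
for y in(.108,.036,-.036,-.108): print('bay',(c+[-y*np.sin(w),y*np.cos(w)]).round(4))
w=-.1217;c=np.array([.4692,.1575])
for y in(.108,.036,-.036,-.108): print('caddy',(c+[-y*np.sin(w),y*np.cos(w)]).round(4))
from scipy.spatial.transform import Rotation as R
s=arm.observe();print(R.from_rotvec(s['ee_rot']).as_matrix().round(4),s['clock'])
E
```

```text
red [ 0.4338 -0.104   0.107 ]
green [ 0.4405 -0.1756  0.132 ]
white [ 0.4313 -0.2481  0.122 ]
brown [ 0.4332 -0.318   0.117 ]
blue [ 0.3281 -0.2     0.12  ]
purple [ 0.3267 -0.3169  0.105 ]
[[0.4803, -0.0681], [0.4687, -0.3631], [0.3942, -0.3613], [0.4034, -0.0669]] [ 0.43663119 -0.21485893]
yaw -0.035379771275589174
bay [ 0.4405 -0.1069]
bay [ 0.4379 -0.1789]
bay [ 0.4354 -0.2508]
bay [ 0.4328 -0.3228]
caddy [0.4823 0.2647]
caddy [0.4736 0.1932]
caddy [0.4648 0.1218]
caddy [0.4561 0.0503]
[[ 9.502e-01  3.115e-01  0.000e+00]
 [ 3.115e-01 -9.502e-01 -1.000e-04]
 [-0.000e+00  1.000e-04 -1.000e+00]] 2.2
```

Emit:
carry_out --claw '[7.5, 7.5, 7.5, 7.5, 7.5, 7.5, 7.5, 7.5, 7.5, 7.5, 7.5, 7.5, 7.5, 7.5, 7.5, 7.5, 7.5, 7.5, 7.5, 7.5]' --delta_pos '[[0, 0, 0], [0, 0, 0], [0, 0, 0], [0, 0, 0], [0, 0, 0], [0, 0, 0], [0, 0, 0], [0, 0, 0], [0, 0, 0], [2, 1, 0], [4, 1.8, 0], [4, 1.8, 0], [4, 1.8, 0], [4, 1.8, 0], [4, 1.8, 0], [4, 1.8, 0], [4, 1.8, 0], [4, 1.8, 0], [4, 1.8, 0], [4, 1.8, 0]]' --angular '[[0, 0, -0.135], [0, 0, -0.135], [0, 0, -0.135], [0, 0, -0.135], [0, 0, -0.135], [0, 0, -0.135], [0, 0, -0.135], [0, 0, -0.135], [0, 0, -0.135], [0, 0, 0], [0, 0, 0], [0, 0, 0], [0, 0, 0], [0, 0, 0], [0, 0, 0], [0, 0, 0], [0, 0, 0], [0, 0, 0], [0, 0, 0], [0, 0, 0]]' --force 15

```text
clock: 4.2
position: [0.4015, -0.1801, 0.2271]
ee_rot: [2.264, 2.177, 0.0]
force: [1.1, -0.1, 1.1]
width: 0.815
gripper_force: 0.0
```

```bash
cat >> h.py <<'E'
from scipy.spatial.transform import Rotation as R
def rel(x,y,z,yaw,n=1):
    """tool-axes cm shift (after the turn) and turn about tool z, to TCP target"""
    s=arm.observe(); M=R.from_rotvec(s['ee_rot']).as_matrix(); a=np.arctan2(M[1,0],M[0,0]); b=yaw+np.pi/2
    N=np.array([[np.cos(b),np.sin(b),0],[np.sin(b),-np.cos(b),0],[0,0,-1]])
    tilt=np.degrees(np.arccos(-M[2,2]))
    return dict(shift=(N.T@(np.array([x,y,z])-s['position'])*100).round(2).tolist(),turn=round(-(b-a),4),pos=s['position'].round(4).tolist(),tilt=round(tilt,2),t=s['clock'],w=round(s['width']*9.2,2),gf=np.round(s['gripper_force'],1),F=s['force'].round(1).tolist())
E
python3 -c "
from h import *
print(rel(.435,-.1045,.045,-.035))
p=arm.get_image('wrist');cv2.imwrite('pics/w0.png',p['frame'][:,:,::-1])"
```

```text
{'shift': [7.68, 3.08, 18.21], 'turn': np.float64(-0.0044), 'pos': [0.4015, -0.1801, 0.2271], 'tilt': np.float64(0.06), 't': 4.2, 'w': 7.5, 'gf': np.float64(0.0), 'F': [1.1, -0.1, 1.1]}
```

View pics/w0.png

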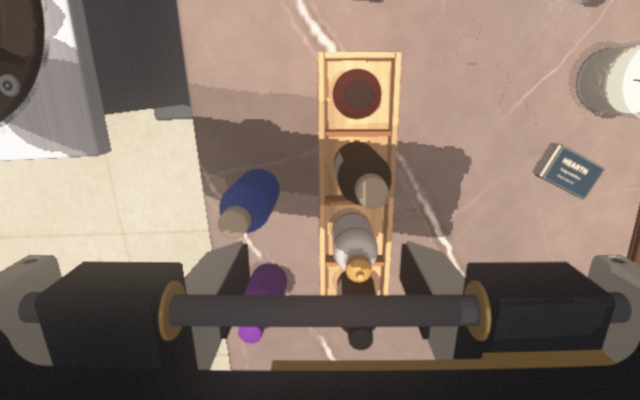

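The wrist view shows red at about (357,93), then green, white and brown down the row, with blue and purple to the left. I'll cross-check the cap positions from this pose and read the settled shift.

```bash
python3 -c "
from h import *
p=arm.get_image('wrist')
for n,u,v,z in (('red',358,94,.107),('green',372,190,.132),('white',359,269,.122),('blue',234,222,.12)): print(n,world(p,(u,v),z).round(4))
print(rel(.435,-.1045,.045,-.035))"
```

```text
red [ 0.4314 -0.0968  0.107 ]
green [ 0.4391 -0.1652  0.132 ]
white [ 0.4303 -0.2359  0.122 ]
blue [ 0.3307 -0.1917  0.12  ]
{'shift': [7.27, 2.89, 18.24], 'turn': np.float64(0.0043), 'pos': [0.4036, -0.1761, 0.2274], 'tilt': np.float64(0.16), 't': 4.3, 'w': 7.49, 'gf': np.float64(0.0), 'F': [-0.5, -0.6, 0.8]}
```

Emit:
carry_out --claw '[7.5, 7.5, 7.5, 7.5, 7.5, 7.5, 7.5, 7.5, 7.5, 7.5, 7.5, 7.5, 4, 3.5, 3.5, 3.5, 3.5, 3.5]' --delta_pos '[[2.5, 1, 0], [2.5, 1, 0], [2.4, 0.8, 0], [0, 0, 1.5], [0, 0, 3], [0, 0, 3], [0, 0, 3], [0, 0, 3], [0, 0, 2.5], [0, 0, 1.5], [0, 0, 0.7], [0, 0, 0], [0, 0, 0], [0, 0, 0], [0, 0, 0], [0, 0, 0], [0, 0, 0], [0, 0, 0]]' --angular '[[0, 0, 0], [0, 0, 0], [0, 0, 0], [0, 0, 0], [0, 0, 0], [0, 0, 0], [0, 0, 0], [0, 0, 0], [0, 0, 0], [0, 0, 0], [0, 0, 0], [0, 0, 0], [0, 0, 0], [0, 0, 0], [0, 0, 0], [0, 0, 0], [0, 0, 0], [0, 0, 0]]' --force 15

```text
clock: 6.1
position: [0.4322, -0.1089, 0.0451]
ee_rot: [2.264, 2.177, 0.001]
force: [-1.0, 0.1, 4.4]
width: 0.452
gripper_force: 14.9
```

```bash
python3 -c "
from h import *
print(rel(.4561,.0503,.045,-.122))
p=arm.get_image('side');cv2.imwrite('pics/s1.png',cv2.resize(p['frame'][100:260,280:520,::-1],None,fx=3,fy=3))"
```

```text
{'shift': [16.09, 0.43, 0.01], 'turn': np.float64(0.0828), 'pos': [0.4322, -0.1089, 0.0451], 'tilt': np.float64(0.05), 't': 6.1, 'w': 4.16, 'gf': np.float64(14.9), 'F': [-1.0, 0.1, 4.4]}
```

View pics/s1.png

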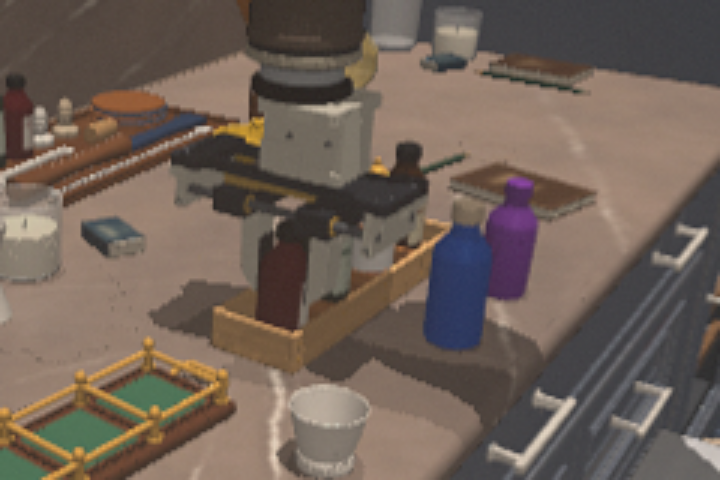

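The side crop shows the gripper squarely on the red bottle in the leftmost bay at about (285,280). The opening reads 4.16 cm, which matches the bottle's 42 mm. Now I'll lift and transfer it.

Emit:
carry_out --claw '[3.5, 3.5, 3.5, 3.5, 3.5, 3.5, 3.5, 3.5, 3.5, 3.5, 3.5, 3.5, 3.5, 3.5, 3.5, 3.5, 3.5, 3.5]' --delta_pos '[[0, 0, -1], [0, 0, -3], [0, 0, -3], [0, 0, -3], [0, 0, -2], [1.5, 0.1, 0], [3, 0.1, 0], [3.5, 0.1, 0], [3.5, 0.1, 0], [3, 0, 0], [1.3, 0, 0], [0, 0, 0], [0, 0, 2], [0, 0, 3], [0, 0, 2.5], [0, 0, 1.5], [0, 0, 0], [0, 0, 0]]' --angular '[[0, 0, 0], [0, 0, 0], [0, 0, 0], [0, 0, 0], [0, 0, 0.083], [0, 0, 0], [0, 0, 0], [0, 0, 0], [0, 0, 0], [0, 0, 0], [0, 0, 0], [0, 0, 0], [0, 0, 0], [0, 0, 0], [0, 0, 0], [0, 0, 0], [0, 0, 0], [0, 0, 0]]' --force 15

```text
clock: 7.95
position: [0.4549, 0.0468, 0.0751]
ee_rot: [-2.353, -2.081, 0.001]
force: [-0.1, -0.1, -2.7]
width: 0.451
gripper_force: 14.9
```

```bash
python3 -c "
from h import *
print(rel(.4561,.0475,.045,-.122))
p=arm.get_image('side');cv2.imwrite('pics/s2.png',cv2.resize(p['frame'][120:320,200:460,::-1],None,fx=3,fy=3))"
```

```text
{'shift': [0.08, 0.11, 3.01], 'turn': np.float64(-0.0008), 'pos': [0.4549, 0.0468, 0.0751], 'tilt': np.float64(0.04), 't': 7.95, 'w': 4.15, 'gf': np.float64(14.9), 'F': [-0.1, -0.1, -2.7]}
```

View pics/s2.png

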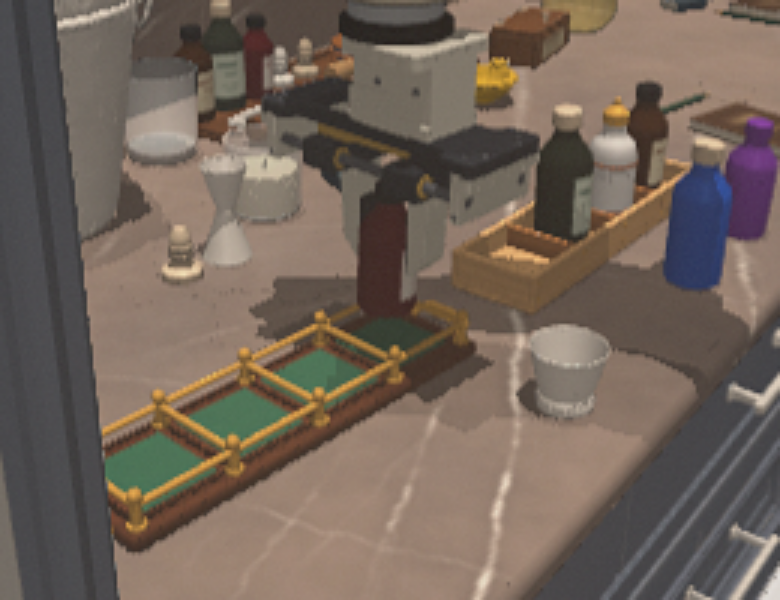

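The red bottle hangs over the rightmost caddy bay, with its base near crop (385,312). I'll set it down and release it.

Emit:
carry_out --claw '[3.5, 3.5, 3.5, 3.5, 3.5, 3.5, 3.5, 3.5, 5, 7, 7, 7, 7, 7, 7, 7, 7]' --delta_pos '[[0, 0.1, 1], [0, 0, 1], [0, 0, 0.4], [0, 0, 0.3], [0, 0, 0.2], [0, 0, 0.1], [0, 0, 0], [0, 0, 0], [0, 0, 0], [0, 0, 0], [0, 0, 0], [0, 0, 0], [0, 0, -2], [0, 0, -4], [0, 0, -4], [0, 0, -4], [0, 0, -2]]' --angular '[[0, 0, 0], [0, 0, 0], [0, 0, 0], [0, 0, 0], [0, 0, 0], [0, 0, 0], [0, 0, 0], [0, 0, 0], [0, 0, 0], [0, 0, 0], [0, 0, 0], [0, 0, 0], [0, 0, 0], [0, 0, 0], [0, 0, 0], [0, 0, 0], [0, 0, 0]]' --force 15

```text
clock: 9.7
position: [0.4571, 0.0479, 0.208]
ee_rot: [2.351, 2.08, 0.005]
force: [0.6, -0.5, -0.2]
width: 0.763
gripper_force: 0.0
```

```bash
python3 -c "
from h import *
p=arm.get_image('side');cv2.imwrite('pics/s3.png',cv2.resize(p['frame'][150:310,220:440,::-1],None,fx=3,fy=3))
print(rel(.4405,-.1765,.0635,-.035))
for d in arm.place_of('red_bottle',p)[:2]: print(d['conf'],world(p,(d['centre'][0]*640,d['centre'][1]*400),.012))
"
```

```text
{'shift': [-22.51, -0.98, 14.62], 'turn': np.float64(-0.0869), 'pos': [0.4582, 0.0482, 0.2097], 'tilt': np.float64(0.39), 't': 9.75, 'w': 7.04, 'gf': np.float64(0.0), 'F': [1.0, 0.9, 1.7]}
0.7 [0.45411715 0.0617895  0.012     ]
0.23 [0.45941448 0.17356689 0.012     ]
```

View pics/s3.png

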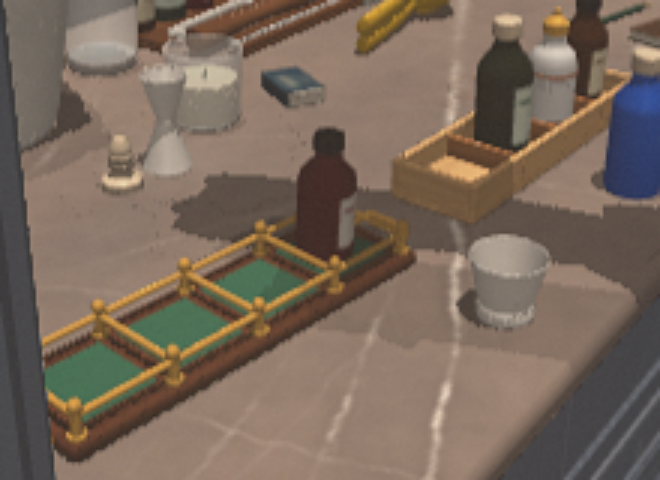

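Red stands upright in the rightmost bay but looks a little left of centre. I'll check that numerically.

```bash
python3 -c "
from h import *
p=arm.get_image('side')
print('cap',world(p,(220+329/3,150+130/3),.107), 'caprange',world(p,(220+329/3,150+137/3),.107))
print('bay c',(pix(p,[.4561,.0503,.012])[0]-[220,150])*3)
t=arm.get_image('top');f=cv2.resize(t['frame'][195:265,170:330,::-1],None,fx=5,fy=5,interpolation=cv2.INTER_CUBIC);cv2.imwrite('pics/t4.png',f)
print(rel(.4405,-.1765,.0635,-.035))"
```

```text
cap [0.45567698 0.04950953 0.107     ] caprange [0.44893506 0.05900011 0.107     ]
bay c [326.25880533 249.75629943]
{'shift': [-22.41, -0.77, 14.11], 'turn': np.float64(-0.0875), 'pos': [0.456, 0.0472, 0.2046], 'tilt': np.float64(0.04), 't': 9.9, 'w': 7.03, 'gf': np.float64(0.0), 'F': [0.3, 0.9, -0.7]}
```

View pics/t4.png

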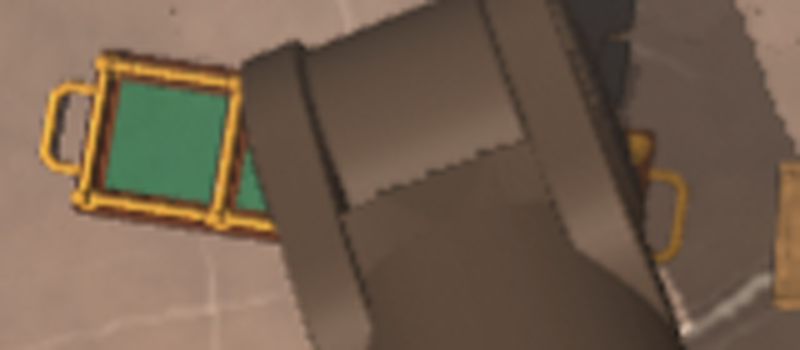

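Red is at the bay centre: expected (326,250) in the crop, seen at (325,250). The top crop is mostly hidden by the arm. Next is green.

Emit:
carry_out --claw '[7.5, 7.5, 7.5, 7.5, 7.5, 7.5, 7.5, 7.5, 7.5, 7.5, 7.5, 7.5, 7.5, 7.5, 7.5]' --delta_pos '[[0, 0, 0], [-2, -0.1, 0], [-4, -0.1, 0], [-4, -0.1, 0], [-4, -0.1, 0], [-4, -0.1, 0], [-3, -0.1, 0], [-1.4, -0.2, 0], [0, 0, 0], [0, 0, 2], [0, 0, 3], [0, 0, 2], [0, 0, 0], [0, 0, 0], [0, 0, 0]]' --angular '[[0, 0, -0.0875], [0, 0, 0], [0, 0, 0], [0, 0, 0], [0, 0, 0], [0, 0, 0], [0, 0, 0], [0, 0, 0], [0, 0, 0], [0, 0, 0], [0, 0, 0], [0, 0, 0], [0, 0, 0], [0, 0, 0], [0, 0, 0]]'

```text
clock: 11.4
position: [0.441, -0.1757, 0.1356]
ee_rot: [2.258, 2.183, 0.001]
force: [1.1, -0.0, 0.3]
width: 0.817
gripper_force: 0.0
```

```bash
python3 -c "
from h import *
print(rel(.4405,-.176,.061,-.035))"
```

```text
{'shift': [-0.03, -0.05, 7.46], 'turn': np.float64(0.0013), 'pos': [0.441, -0.1757, 0.1356], 'tilt': np.float64(0.07), 't': 11.4, 'w': 7.51, 'gf': np.float64(0.0), 'F': [1.1, -0.0, 0.3]}
```

Emit:
carry_out --claw '[7.5, 7.5, 7.5, 7.5, 7.5, 4, 4, 4, 4, 4, 4, 4, 4, 4, 4, 4, 4, 4]' --delta_pos '[[0, 0, 2], [0, 0, 3], [0, 0, 2], [0, 0, 0.5], [0, 0, 0], [0, 0, 0], [0, 0, 0], [0, 0, 0], [0, 0, 0], [0, 0, 0], [0, 0, -1], [0, 0, -3], [0, 0, -3], [0, 0, -3], [0, 0, -2], [0, 0, -1], [0, 0, 0], [0, 0, 0]]' --angular '[[0, 0, 0], [0, 0, 0], [0, 0, 0], [0, 0, 0], [0, 0, 0], [0, 0, 0], [0, 0, 0], [0, 0, 0], [0, 0, 0], [0, 0, 0], [0, 0, 0], [0, 0, 0], [0, 0, 0], [0, 0, 0], [0, 0, 0], [0, 0, 0], [0, 0, 0.086], [0, 0, 0]]' --force 15

```text
clock: 13.2
position: [0.4401, -0.1762, 0.1898]
ee_rot: [2.353, 2.082, -0.0]
force: [0.0, 0.3, -1.8]
width: 0.506
gripper_force: 14.7
```

```bash
python3 -c "
from h import *
print(rel(.4648,.1205,.061,-.122))"
```

```text
{'shift': [29.75, -1.16, 12.88], 'turn': np.float64(-0.0001), 'pos': [0.4401, -0.1762, 0.1898], 'tilt': np.float64(0.01), 't': 13.2, 'w': 4.66, 'gf': np.float64(14.7), 'F': [0.0, 0.3, -1.8]}
```

Emit:
carry_out --claw '[4, 4, 4, 4, 4, 4, 4, 4, 4, 4, 4, 4, 4, 4, 4, 4, 4]' --delta_pos '[[2, 0, 0], [4, -0.2, 0], [4, -0.2, 0], [4, -0.2, 0], [4, -0.2, 0], [4, -0.2, 0], [4, -0.2, 0], [2.7, 0, 0], [1, 0, 0], [0, 0, 0], [0, 0, 1.5], [0, 0, 3], [0, 0, 3], [0, 0, 1.5], [0, 0, 1], [0, 0, 0], [0, 0, 0]]' --angular '[[0, 0, 0], [0, 0, 0], [0, 0, 0], [0, 0, 0], [0, 0, 0], [0, 0, 0], [0, 0, 0], [0, 0, 0], [0, 0, 0], [0, 0, 0], [0, 0, 0], [0, 0, 0], [0, 0, 0], [0, 0, 0], [0, 0, 0], [0, 0, 0], [0, 0, 0]]'

```text
clock: 14.9
position: [0.4645, 0.1195, 0.0901]
ee_rot: [2.352, 2.083, 0.0]
force: [0.8, 0.7, -1.0]
width: 0.509
gripper_force: 14.7
```

```bash
python3 -c "
from h import *
print(rel(.4648,.1205,.061,-.122))
p=arm.get_image('side');cv2.imwrite('pics/s5.png',cv2.resize(p['frame'][150:310,220:440,::-1],None,fx=3,fy=3))
print((pix(p,[[.4648,.1218,.04],[.4648,.1218,.012]])-[220,150])*3)"
```

```text
{'shift': [0.1, 0.02, 2.91], 'turn': np.float64(0.0008), 'pos': [0.4645, 0.1195, 0.0901], 'tilt': np.float64(0.02), 't': 14.9, 'w': 4.68, 'gf': np.float64(14.7), 'F': [0.8, 0.7, -1.0]}
[[254.62094251 252.47516999]
 [255.2086782  287.99334046]]
```

View pics/s5.png

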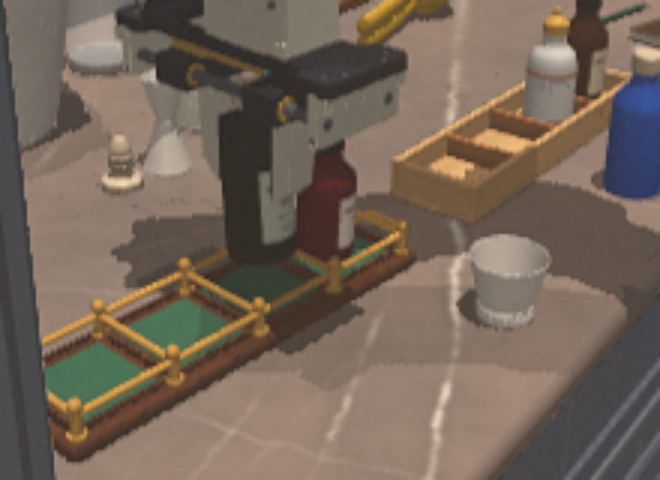

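Green hangs over the second bay from the right. Its base is near (261,250) against an expected (255,252), so I'll nudge it about 3 mm left while lowering.

Emit:
carry_out --claw '[4, 4, 4, 4, 4, 4, 4, 4, 5.5, 7.5, 7.5, 7.5, 7.5, 7.5, 7.5, 7.5, 7.5, 7.5]' --delta_pos '[[0.3, 0.2, 0.8], [0, 0, 1], [0, 0, 0.4], [0, 0, 0.4], [0, 0, 0.2], [0, 0, 0.1], [0, 0, 0], [0, 0, 0], [0, 0, 0], [0, 0, 0], [0, 0, 0], [0, 0, 0], [0, 0, -2], [0, 0, -4], [0, 0, -4], [0, 0, -3], [0, 0, -1.5], [0, 0, 0]]' --angular '[[0, 0, 0], [0, 0, 0], [0, 0, 0], [0, 0, 0], [0, 0, 0], [0, 0, 0], [0, 0, 0], [0, 0, 0], [0, 0, 0], [0, 0, 0], [0, 0, 0], [0, 0, 0], [0, 0, 0], [0, 0, 0], [0, 0, 0], [0, 0, 0], [0, 0, 0], [0, 0, 0]]'

```text
clock: 16.75
position: [0.4677, 0.1234, 0.2079]
ee_rot: [2.35, 2.082, 0.006]
force: [-0.3, 0.3, -0.4]
width: 0.821
gripper_force: 0.0
```

```bash
python3 -c "
from h import *
print(rel(.4325,-.248,.049,.085))
p=arm.get_image('side');print((pix(p,[[.4648,.1218,.132],[.4648,.1218,.012]])))
for l in ('green_bottle','red_bottle'):
  for d in arm.place_of(l,p)[:3]: print(l,d['conf'],d['centre'][0]*640,d['centre'][1]*400,world(p,(d['centre'][0]*640,d['centre'][1]*400),.012))
"
```

```text
{'shift': [-36.7, -6.66, 15.89], 'turn': np.float64(-0.2059), 'pos': [0.4677, 0.1234, 0.2079], 'tilt': np.float64(0.25), 't': 16.75, 'w': 7.55, 'gf': np.float64(0.0), 'F': [-0.3, 0.3, -0.4]}
[[304.18878307 192.62986333]
 [305.0695594  245.99778015]]
green_bottle 0.89 306.688 249.67999999999998 [0.45343944 0.13077909 0.012     ]
green_bottle 0.66 428.67199999999997 211.52 [ 0.32272142 -0.18021653  0.012     ]
red_bottle 0.98 329.984 232.52 [0.45579464 0.04610341 0.012     ]
```

Emit:
carry_out --claw '[7.5, 7.5, 7.5, 7.5, 7.5, 7.5, 7.5, 7.5, 7.5, 7.5, 7.5, 7.5, 7.5, 7.5, 7.5]' --delta_pos '[[0, 0, 0], [0, 0, 0], [-2, -0.4, 0], [-4, -0.8, 0], [-4, -0.8, 0], [-4, -0.8, 0], [-4, -0.8, 0], [-4, -0.8, 0], [-4, -0.8, 0], [-4, -0.8, 0], [-4, -0.8, 0], [-2, -0.2, 0], [-0.5, 0, 0], [0, 0, 0], [0, 0, 0]]' --angular '[[0, 0, -0.11], [0, 0, -0.11], [0, 0, 0], [0, 0, 0], [0, 0, 0], [0, 0, 0], [0, 0, 0], [0, 0, 0], [0, 0, 0], [0, 0, 0], [0, 0, 0], [0, 0, 0], [0, 0, 0], [0, 0, 0], [0, 0, 0]]'

```text
clock: 18.4
position: [0.4331, -0.2455, 0.2052]
ee_rot: [-2.105, -2.33, -0.001]
force: [-0.3, -0.1, -0.5]
width: 0.818
gripper_force: 0.0
```

```bash
python3 -c "
from h import *
print(rel(.4325,-.248,.051,.1))
p=arm.get_image('wrist');cv2.imwrite('pics/w6.png',p['frame'][:,:,::-1])
print(pix(p,[[.4325,-.248,.122],[.328,-.2,.12]]))"
```

```text
{'shift': [-0.24, -0.09, 15.42], 'turn': np.float64(0.0014), 'pos': [0.4331, -0.2455, 0.2052], 'tilt': np.float64(0.08), 't': 18.4, 'w': 7.52, 'gf': np.float64(0.0), 'F': [-0.3, -0.1, -0.5]}
[[325.60096773 210.11676749]
 [179.88910564 127.86739549]]
```

View pics/w6.png

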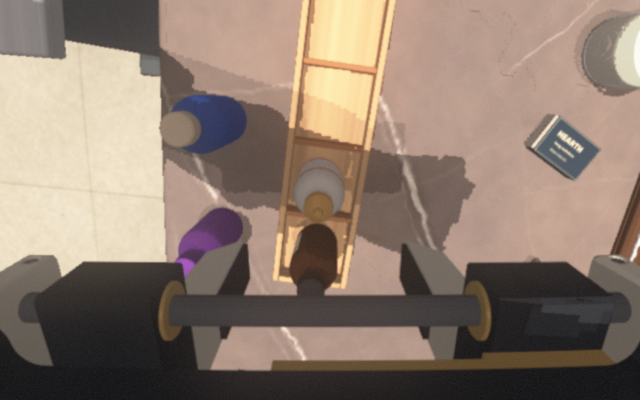

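The blue cap at (181,128) is where I predicted. The white cap at (319,205) is about 4 mm nearer the robot and 3 mm to the left of the estimate, so I'll correct for that. Blue is clear of the gripper's body.

Emit:
carry_out --claw '[7.5, 7.5, 7.5, 7.5, 7.5, 7.5, 7.5, 7.5, 7.5, 4, 3.5, 3.5, 3.5, 3.5, 3.5]' --delta_pos '[[0, -0.5, 0], [0, 0, 2], [0, 0, 3], [0, 0, 3], [0, 0, 3], [0, 0, 2.5], [0, 0, 1.4], [0, 0, 0.5], [0, 0, 0], [0, 0, 0], [0, 0, 0], [0, 0, 0], [0, 0, 0], [0, 0, 0], [0, 0, 0]]' --angular '[[0, 0, 0], [0, 0, 0], [0, 0, 0], [0, 0, 0], [0, 0, 0], [0, 0, 0], [0, 0, 0], [0, 0, 0], [0, 0, 0], [0, 0, 0], [0, 0, 0], [0, 0, 0], [0, 0, 0], [0, 0, 0], [0, 0, 0]]'

```text
clock: 19.95
position: [0.4283, -0.248, 0.0521]
ee_rot: [2.108, 2.328, 0.0]
force: [-0.0, 0.4, 4.4]
width: 0.478
gripper_force: 15.0
```

Emit:
carry_out --claw '[3.5, 3.5, 3.5, 3.5, 3.5, 3.5, 3.5, 3.5, 3.5, 3.5]' --delta_pos '[[0, 0, -1], [0, 0, -3], [0, 0, -3], [0, 0, -3], [0, 0, -3], [0, 0, -1.5], [0, 0, 0], [0, 0, 0], [0, 0, 0], [0, 0, 0]]' --angular '[[0, 0, 0], [0, 0, 0], [0, 0, 0], [0, 0, 0], [0, 0, 0], [0, 0, 0], [0, 0, 0.111], [0, 0, 0.111], [0, 0, 0], [0, 0, 0]]'

```text
clock: 20.95
position: [0.4277, -0.2476, 0.1968]
ee_rot: [-2.349, -2.085, 0.0]
force: [-1.1, 0.2, -2.4]
width: 0.48
gripper_force: 15.0
```

```bash
python3 -c "
from h import *
print(rel(.4736,.1932,.051,-.122))"
```

```text
{'shift': [44.31, -0.81, 14.58], 'turn': np.float64(0.003), 'pos': [0.4277, -0.2476, 0.1968], 'tilt': np.float64(0.03), 't': 20.95, 'w': 4.41, 'gf': np.float64(15.0), 'F': [-1.1, 0.2, -2.4]}
```

Emit:
carry_out --claw '[3.5, 3.5, 3.5, 3.5, 3.5, 3.5, 3.5, 3.5, 3.5, 3.5, 3.5, 3.5, 3.5, 3.5, 3.5, 3.5, 3.5, 3.5, 3.5, 3.5]' --delta_pos '[[2, 0, 0], [4, -0.1, 0], [4, -0.1, 0], [4, -0.1, 0], [4, -0.1, 0], [4, -0.1, 0], [4, -0.1, 0], [4, -0.1, 0], [4, -0.1, 0], [4, 0, 0], [4, 0, 0], [2, 0, 0], [0, 0, 0], [0, 0, 1.5], [0, 0, 3], [0, 0, 3], [0, 0, 2.5], [0, 0, 1.5], [0, 0, 0], [0, 0, 0]]' --angular '[[0, 0, 0], [0, 0, 0], [0, 0, 0], [0, 0, 0], [0, 0, 0], [0, 0, 0], [0, 0, 0], [0, 0, 0], [0, 0, 0], [0, 0, 0], [0, 0, 0], [0, 0, 0], [0, 0, 0], [0, 0, 0], [0, 0, 0], [0, 0, 0], [0, 0, 0], [0, 0, 0], [0, 0, 0], [0, 0, 0]]'

```text
clock: 22.95
position: [0.474, 0.1893, 0.082]
ee_rot: [-2.353, -2.082, 0.001]
force: [0.6, -0.2, -1.4]
width: 0.473
gripper_force: 15.0
```

```bash
python3 -c "
from h import *
print(rel(.4736,.1902,.051,-.122))
p=arm.get_image('side');cv2.imwrite('pics/s7.png',cv2.resize(p['frame'][150:310,220:440,::-1],None,fx=3,fy=3))
print((pix(p,[[.4736,.1932,.043]])-[220,150])*3)"
```

```text
{'shift': [0.09, -0.05, 3.1], 'turn': np.float64(-0.0), 'pos': [0.474, 0.1893, 0.082], 'tilt': np.float64(0.03), 't': 22.95, 'w': 4.35, 'gf': np.float64(15.0), 'F': [0.6, -0.2, -1.4]}
[[173.07600821 289.77457292]]
```

View pics/s7.png

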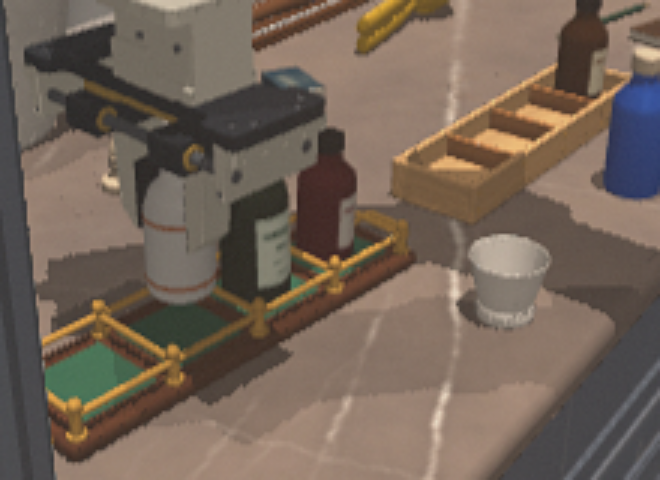

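White's base is at about (181,288) against an expected (173,290), so I'll nudge it 3 mm left and lower it. Green and red stand well in their bays.

Emit:
carry_out --claw '[3.5, 3.5, 3.5, 3.5, 3.5, 3.5, 3.5, 3.5, 5, 7.5, 7.5, 7.5, 7.5, 7.5, 7.5, 7.5, 7.5, 7.5]' --delta_pos '[[0.3, 0.1, 1], [0, 0, 1], [0, 0, 0.4], [0, 0, 0.4], [0, 0, 0.2], [0, 0, 0.1], [0, 0, 0], [0, 0, 0], [0, 0, 0], [0, 0, 0], [0, 0, 0], [0, 0, 0], [0, 0, -2], [0, 0, -4], [0, 0, -4], [0, 0, -4], [0, 0, -2], [0, 0, 0]]' --angular '[[0, 0, 0], [0, 0, 0], [0, 0, 0], [0, 0, 0], [0, 0, 0], [0, 0, 0], [0, 0, 0], [0, 0, 0], [0, 0, 0], [0, 0, 0], [0, 0, 0], [0, 0, 0], [0, 0, 0], [0, 0, 0], [0, 0, 0], [0, 0, 0], [0, 0, 0], [0, 0, 0]]'

```text
clock: 24.8
position: [0.4768, 0.1938, 0.2138]
ee_rot: [2.352, 2.08, 0.008]
force: [0.3, -0.1, -1.2]
width: 0.818
gripper_force: 0.0
```

```bash
python3 -c "
from h import *
print(rel(.4332,-.317,.055,-.035))
p=arm.get_image('side');print((pix(p,[[.4736,.1932,.012]])))
for l in ('white_bottle','green_bottle'):
  for d in arm.place_of(l,p)[:1]: print(l,d['conf'],d['centre'][0]*640,d['centre'][1]*400)
"
```

```text
{'shift': [-51.2, -2.57, 15.88], 'turn': np.float64(-0.0878), 'pos': [0.4768, 0.1938, 0.2138], 'tilt': np.float64(0.32), 't': 24.8, 'w': 7.53, 'gf': np.float64(0.0), 'F': [0.3, -0.1, -1.2]}
[[278.39573762 260.30660936]]
white_bottle 0.56 280.0 258.2
green_bottle 0.87 430.272 210.88
```

Emit:
carry_out --claw '[7.5, 7.5, 7.5, 7.5, 7.5, 7.5, 7.5, 7.5, 7.5, 7.5, 7.5, 7.5, 7.5, 7.5, 7.5, 7.5, 7.5]' --delta_pos '[[0, 0, 0], [-2, -0.1, 0], [-4, -0.2, 0], [-4, -0.2, 0], [-4, -0.2, 0], [-4, -0.2, 0], [-4, -0.2, 0], [-4, -0.2, 0], [-4, -0.2, 0], [-4, -0.2, 0], [-4, -0.2, 0], [-4, -0.2, 0], [-4, -0.2, 0], [-3.5, -0.2, 0], [-1.5, 0, 0], [0, 0, 0], [0, 0, 0]]' --angular '[[0, 0, -0.0875], [0, 0, 0], [0, 0, 0], [0, 0, 0], [0, 0, 0], [0, 0, 0], [0, 0, 0], [0, 0, 0], [0, 0, 0], [0, 0, 0], [0, 0, 0], [0, 0, 0], [0, 0, 0], [0, 0, 0], [0, 0, 0], [0, 0, 0], [0, 0, 0]]'

```text
clock: 26.65
position: [0.4324, -0.3144, 0.2098]
ee_rot: [-2.257, -2.182, -0.001]
force: [0.3, 0.3, 0.2]
width: 0.814
gripper_force: 0.0
```

```bash
python3 -c "
from h import *
print(rel(.4332,-.317,.055,-.035))
p=arm.get_image('wrist');cv2.imwrite('pics/w8.png',p['frame'][:,:,::-1])
print(pix(p,[[.4332,-.317,.117],[.3267,-.3169,.105]]))"
```

```text
{'shift': [-0.25, 0.09, 15.48], 'turn': np.float64(0.0009), 'pos': [0.4324, -0.3144, 0.2098], 'tilt': np.float64(0.12), 't': 26.65, 'w': 7.49, 'gf': np.float64(0.0), 'F': [0.3, 0.3, 0.2]}
[[327.88498433 205.77388024]
 [191.86221507 205.02250522]]
```

View pics/w8.png

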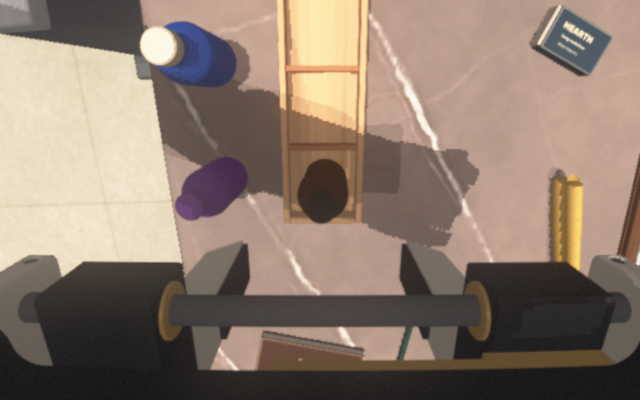

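The brown cap at (321,206) is about 5 mm nearer the robot than predicted, so I'll correct for it. Purple (190,205) is as predicted.

Emit:
carry_out --claw '[7.5, 7.5, 7.5, 7.5, 7.5, 7.5, 7.5, 7.5, 7.5, 4, 3.5, 3.5, 3.5, 3.5, 3.5]' --delta_pos '[[-0.2, -0.4, 0], [0, 0, 2], [0, 0, 3], [0, 0, 3], [0, 0, 3], [0, 0, 2.5], [0, 0, 1.5], [0, 0, 0.5], [0, 0, 0], [0, 0, 0], [0, 0, 0], [0, 0, 0], [0, 0, 0], [0, 0, 0], [0, 0, 0]]' --angular '[[0, 0, 0], [0, 0, 0], [0, 0, 0], [0, 0, 0], [0, 0, 0], [0, 0, 0], [0, 0, 0], [0, 0, 0], [0, 0, 0], [0, 0, 0], [0, 0, 0], [0, 0, 0], [0, 0, 0], [0, 0, 0], [0, 0, 0]]'

```text
clock: 28.2
position: [0.4289, -0.3181, 0.0562]
ee_rot: [2.259, 2.181, 0.001]
force: [0.6, -0.7, 3.8]
width: 0.47
gripper_force: 14.9
```

Emit:
carry_out --claw '[3.5, 3.5, 3.5, 3.5, 3.5, 3.5, 3.5, 3.5, 3.5]' --delta_pos '[[0, 0, -1], [0, 0, -3], [0, 0, -3], [0, 0, -3], [0, 0, -3], [0, 0, -1.5], [0, 0, 0], [0, 0, 0], [0, 0, 0]]' --angular '[[0, 0, 0], [0, 0, 0], [0, 0, 0], [0, 0, 0], [0, 0, 0], [0, 0, 0], [0, 0, 0.087], [0, 0, 0], [0, 0, 0]]'

```text
clock: 29.1
position: [0.4277, -0.3177, 0.2006]
ee_rot: [-2.35, -2.084, 0.001]
force: [0.2, 0.6, -1.4]
width: 0.473
gripper_force: 14.8
```

```bash
python3 -c "
from h import *
print(rel(.4830,.264,.055,-.122))"
```

```text
{'shift': [58.41, -1.59, 14.56], 'turn': np.float64(0.0022), 'pos': [0.4277, -0.3177, 0.2006], 'tilt': np.float64(0.06), 't': 29.1, 'w': 4.35, 'gf': np.float64(14.8), 'F': [0.2, 0.6, -1.4]}
```

Emit:
carry_out --claw '[3.5, 3.5, 3.5, 3.5, 3.5, 3.5, 3.5, 3.5, 3.5, 3.5, 3.5, 3.5, 3.5, 3.5, 3.5, 3.5, 3.5, 3.5]' --delta_pos '[[2, 0, 0], [4, -0.1, 0], [4, -0.1, 0], [4, -0.1, 0], [4, -0.1, 0], [4, -0.1, 0], [4, -0.1, 0], [4, -0.1, 0], [4, -0.1, 0], [4, -0.1, 0], [4, -0.1, 0], [4, -0.2, 0], [4, -0.2, 0], [4, -0.2, 0], [3, 0, 0], [1.4, 0, 0], [0, 0, 0], [0, 0, 0]]' --angular '[[0, 0, 0], [0, 0, 0], [0, 0, 0], [0, 0, 0], [0, 0, 0], [0, 0, 0], [0, 0, 0], [0, 0, 0], [0, 0, 0], [0, 0, 0], [0, 0, 0], [0, 0, 0], [0, 0, 0], [0, 0, 0], [0, 0, 0], [0, 0, 0], [0, 0, 0], [0, 0, 0]]'

```text
clock: 30.9
position: [0.4834, 0.2623, 0.2001]
ee_rot: [2.352, 2.082, -0.003]
force: [-0.9, -0.5, -2.2]
width: 0.47
gripper_force: 14.8
```

Emit:
carry_out --claw '[3.5, 3.5, 3.5, 3.5, 3.5, 3.5, 3.5]' --delta_pos '[[0, 0, 1.5], [0, 0, 3], [0, 0, 3], [0, 0, 2.5], [0, 0, 1.5], [0, 0, 0], [0, 0, 0]]' --angular '[[0, 0, 0], [0, 0, 0], [0, 0, 0], [0, 0, 0], [0, 0, 0], [0, 0, 0], [0, 0, 0]]'

```text
clock: 31.6
position: [0.484, 0.2632, 0.0864]
ee_rot: [2.353, 2.081, 0.0]
force: [0.1, 0.8, -1.7]
width: 0.47
gripper_force: 14.8
```

```bash
python3 -c "
from h import *
print(rel(.4830,.264,.055,-.122))
p=arm.get_image('side');cv2.imwrite('pics/s9.png',cv2.resize(p['frame'][140:340,200:380,::-1],None,fx=3,fy=3))
print((pix(p,[[.4823,.2647,.043]])-[200,140])*3)"
```

```text
{'shift': [0.06, -0.11, 3.14], 'turn': np.float64(-0.0007), 'pos': [0.484, 0.2632, 0.0864], 'tilt': np.float64(0.02), 't': 31.6, 'w': 4.32, 'gf': np.float64(14.8), 'F': [0.1, 0.8, -1.7]}
[[140.47392372 366.68517524]]
```

View pics/s9.png

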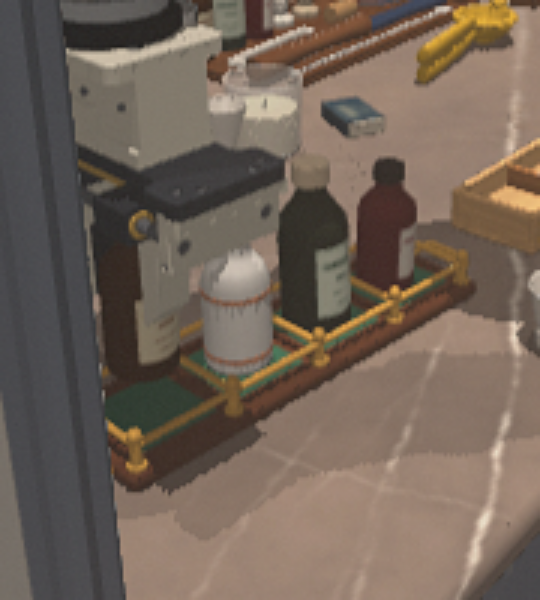

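Brown's base at (141,363) matches the expected (140,367). I'll set it down, release and back off.

Emit:
carry_out --claw '[3.5, 3.5, 3.5, 3.5, 3.5, 3.5, 3.5, 3.5, 5, 7.5, 7.5, 7.5, 7.5, 7.5, 7.5, 7.5, 7.5, 7.5, 7.5, 7.5]' --delta_pos '[[0, -0.1, 1], [0, 0, 1], [0, 0, 0.4], [0, 0, 0.4], [0, 0, 0.2], [0, 0, 0.1], [0, 0, 0], [0, 0, 0], [0, 0, 0], [0, 0, 0], [0, 0, 0], [0, 0, 0], [0, 0, -2], [0, 0, -4], [0, 0, -4], [0, 0, -4], [0, 0, -3], [0, 0, -1], [0, 0, 0], [0, 0, 0]]' --angular '[[0, 0, 0], [0, 0, 0], [0, 0, 0], [0, 0, 0], [0, 0, 0], [0, 0, 0], [0, 0, 0], [0, 0, 0], [0, 0, 0], [0, 0, 0], [0, 0, 0], [0, 0, 0], [0, 0, 0], [0, 0, 0], [0, 0, 0], [0, 0, 0], [0, 0, 0], [0, 0, 0], [0, 0, 0], [0, 0, 0]]'

```text
clock: 33.65
position: [0.4821, 0.2632, 0.2334]
ee_rot: [-2.353, -2.082, 0.003]
force: [-0.4, -0.4, 0.2]
width: 0.817
gripper_force: 0.0
```

```bash
python3 -c "
from h import *
p=arm.get_image('side');cv2.imwrite('pics/s10.png',cv2.resize(p['frame'][140:340,200:460,::-1],None,fx=3,fy=3))
print(rel(.48,.264,.055,-.122))"
```

```text
{'shift': [0.07, -0.2, 17.8], 'turn': np.float64(-0.0001), 'pos': [0.4819, 0.2631, 0.233], 'tilt': np.float64(0.15), 't': 33.7, 'w': 7.53, 'gf': np.float64(0.0), 'F': [0.1, -0.6, -0.1]}
```

View pics/s10.png

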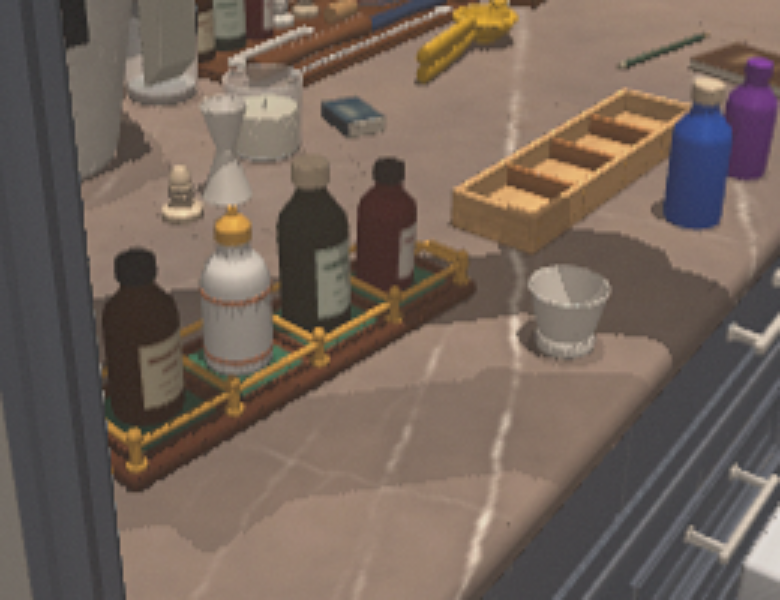

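All four bottles stand upright in the caddy. Left to right they are brown (145,340), white (237,310), green (315,260) and red (387,230). The crate is empty, and the jigger, stopper, candle and look-alikes are where they were.

```bash
python3 -c "
from cell import arm
print(arm.sign_off())"
```

```text
the job is handed in; nothing more can be done
None
```

The four bottles now stand upright in the caddy in reverse order (brown, white, green, red from left to right), nothing else looks moved in the last side view, and I handed the job in after about 34 s.

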